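# Press the proud sample tubes home

## Robot

A 6-joint arm with a two-finger parallel gripper is mounted at the origin on the work surface. World frame = base frame: x ahead of the robot, y to its left, z up, the work surface at z = 0. Lengths are in mm, angles in rad, forces in N, time in s.
With the tool pointing down it reaches from about 375 to 750 mm from the base axis. Payload 9 kg.
Tool frame: the origin (TCP) lies at the very end of the fingers, on their centre line; the grasp point (between the pads) lies 19 mm behind it; z points along the fingers, y is the line along which they close (so a half turn about z gives the same grasp; the last joint's range is limited). The gripper opens to 85 mm and grips with 20 to 120 N. Pads are 22 mm wide; open, the fingers measure 114 mm over their backs; the gripper's body (76 mm by 85 mm) begins 54 mm behind the grasp point. The pads swing forward as they close: fully open they stand 13 mm farther back than shut.
Start: joints at [1.13, 0.104, 0.097, 1.564, 0, 1.353], TCP at [132.58, 585.204, 191.931] pointing down, gripper open.
Joint ranges: [-2.99, 2.99], [-0.84, 1.86], [-1.1, 1.16], [-1.84, 2.11], [-1.51, 1.56], [-3.14, 3.14]. Speed limits (rad/s): [2.22, 2.22, 2.57, 3.14, 3.14, 3.14].

## Interface

Orientations are given as a unit quaternion [w, x, y, z].
In Python, from station import monitor, read_camera, camera_params, job gives the robot as it stands.
- The arm moves only by the tool jog_arm, never from a script. Its argument "targets" is a list of rows, each an object with "xyz": the shift along the tool's x, y, z in units of 50 mm (1.0 is 50 mm), a list of three; "dr": the turn, a rotation vector about the tool's x, y, z in units of 6 degrees (1.0 is 6 degrees), a list of three; "hand": the closure, from 0 (fully open) to 1 (shut). A call has 1 to 20 rows; each row shifts and turns the commanded pose from where the row before left it, along the tool's axes as they then stand; what a row does not reach is not made up. A row lasts 1/8 s, in which the tool goes at most 62.5 mm and 10.7 degrees, less where a joint would pass 70% of its speed; a pose out of reach is approached as far as the arm can. A call is refused whole if a number of a shift passes 1 or a number of a turn 1, either way. A call with a gripper value outside its range is refused whole. The fingers move at their own pace and stop on an object; "squeeze" is the grip in N (left out, the last holds). Time passes only in rows, so rows that do not move let the fingers close. It gives the time, the measured TCP pose, the force, the opening and the grip force at its end, in the units of the state.
- monitor.read_state(): the state, without advancing time (a new reading comes with each control period).
- read_camera(name): name is "scene" or "top" or "wrist"; returns the picture (420x560x3 uint8, blue, green, red); there is no depth.
- camera_params(name): a dict with "camera_matrix" (3x3 intrinsics, pixels), "dist_coeffs" ([k1, k2, p1, p2, k3] as OpenCV has them; the pictures are not rectified), "camera_from_world" (4x4, takes a point from world to camera coordinates). Camera axes: x right, y down, z forward; pixel columns grow to the right and rows downward; lengths in mm; the calibration is good to about 2 mm. A picture is of the moment at which its call begins: read the wrist's pose just before it. camera_params takes no time and is no camera call; for the wrist camera it gives the pose at the moment of the call.
- job.hand_in(): hands the job in; it is judged then, once.
The state is a dict: "clock": time; "joints": joint angles; "qd": joint speeds; "joint_efforts": joint torques, N m; "ee_pos": TCP position; "orientation": TCP orientation; "force": force on the tool from outside, world axes, zero at the start; "moment": the same for the moment, N m; "width": finger opening in mm; "finger_force": force on a finger pad.
Only numpy, scipy, OpenCV 4.12 (cv2) and the standard library are available. Lean on these libraries where they do the work, as an engineer would, in place of code of your own. Each camera call takes 0.05 s, during which the arm holds its last target. There are 200 camera calls.

## Task

Two of the red-capped sample tubes in the foam racks have not been pushed in properly and stand proud of the rest. With the fingertips, gently press each of the two straight down until it is fully home, level with the others, and withdraw. Do not pull any tube up, and leave the other tubes, the marker pen standing among them, the racks and everything lying about as they are.

Things in the scene. Friction and masses are not known exactly. Their poses are not given: they have to be found in the camera images.
- rack_left: white foam tube rack on the robot's left, 240 mm (its x axis, roughly away from the robot) x 150 x 60 mm high with a 5 mm foot flange, fixed to the table; origin at the centre of its underside. Staggered holes, nearest 35 mm apart; some hold further tubes, all home (cap tops 120 mm above the table), that count as part of the rack; others are empty
- rack_right: second rack of the same kind, on the robot's right
- tube1: upright red-capped sample tube in one of the racks' holes, cap 19 mm across, 20 mm high, hollow on top; origin at the centre of the cap's top. Home, the origin is 120 mm above the table, like its neighbours; a proud tube stands 20 to 32 mm higher. It slides only straight up and down: the foam grips it with about 4 N all the way, then the bottom of the hole stops it
- tube2: upright red-capped sample tube in one of the racks' holes, cap 19 mm across, 20 mm high, hollow on top; origin at the centre of the cap's top. Home, the origin is 120 mm above the table, like its neighbours; a proud tube stands 20 to 32 mm higher. It slides only straight up and down: the foam grips it with about 4 N all the way, then the bottom of the hole stops it
- tube3: upright red-capped sample tube in one of the racks' holes, cap 19 mm across, 20 mm high, hollow on top; origin at the centre of the cap's top. Home, the origin is 120 mm above the table, like its neighbours; a proud tube stands 20 to 32 mm higher. It slides only straight up and down: the foam grips it with about 4 N all the way, then the bottom of the hole stops it
- tube4: upright red-capped sample tube in one of the racks' holes, cap 19 mm across, 20 mm high, hollow on top; origin at the centre of the cap's top. Home, the origin is 120 mm above the table, like its neighbours; a proud tube stands 20 to 32 mm higher. It slides only straight up and down: the foam grips it with about 4 N all the way, then the bottom of the hole stops it
- tube5: upright red-capped sample tube in one of the racks' holes, cap 19 mm across, 20 mm high, hollow on top; origin at the centre of the cap's top. Home, the origin is 120 mm above the table, like its neighbours; a proud tube stands 20 to 32 mm higher. It slides only straight up and down: the foam grips it with about 4 N all the way, then the bottom of the hole stops it
- tube6: upright red-capped sample tube in one of the racks' holes, cap 19 mm across, 20 mm high, hollow on top; origin at the centre of the cap's top. Home, the origin is 120 mm above the table, like its neighbours; a proud tube stands 20 to 32 mm higher. It slides only straight up and down: the foam grips it with about 4 N all the way, then the bottom of the hole stops it
- tube7: upright red-capped sample tube in one of the racks' holes, cap 19 mm across, 20 mm high, hollow on top; origin at the centre of the cap's top. Home, the origin is 120 mm above the table, like its neighbours; a proud tube stands 20 to 32 mm higher. It slides only straight up and down: the foam grips it with about 4 N all the way, then the bottom of the hole stops it
- tube8: upright red-capped sample tube in one of the racks' holes, cap 19 mm across, 20 mm high, hollow on top; origin at the centre of the cap's top. Home, the origin is 120 mm above the table, like its neighbours; a proud tube stands 20 to 32 mm higher. It slides only straight up and down: the foam grips it with about 4 N all the way, then the bottom of the hole stops it
- marker: marker pen with a black cap, 14 mm across, standing upright in one of the racks' holes among the tubes; origin at the centre of its top, 155 mm above the table. Not a tube: leave it alone
- sanitiser: clear hand-sanitiser bottle, white cap, 64 mm across and 165 mm high, standing right of the racks; origin at the centre of its foot
- tag_pliers: grey metal ear-tag pliers lying flat, about 250 mm long and 17 mm high, right of the racks; origin on the table under the handles' middle
- ear_tag1: orange plastic ear tag, 75 mm long and 14 mm high, lying on the robot's side of the gap between the racks; origin at the centre of its underside
- ear_tag2: orange plastic ear tag of the same kind, lying beyond the racks; origin at the centre of its underside
- forceps: thin steel forceps, 133 mm long and 5 mm high, lying in the gap between the racks; origin at the centre of the underside
- steel_tray: shallow open steel tray, 190 x 120 x 22 mm, left of the racks; origin at the centre of its underside

How it is judged (in metres and radians):
At the end, for the whole second after the job is handed in: All the tubes are fully home and at rest: every cap top within 3 mm of the seated height of 120 mm above the table (height (world z) of each of tube1, tube2, tube3, tube4, tube5, tube6, tube7, tube8 below 0.123 m and linear speed of each of tube1, tube5 below 0.01 m/s); the robot touches nothing.
It fails at once if a tube that stood proud is pulled up instead of pressed (its cap top 156 mm or more above the table) (height (world z) of any of tube1, tube5 above 0.156 m).
It fails at once if a tube is pressed roughly, with more than 25 N, or with some other part of the robot than its fingers (more than 3 N) (contact force between the fingers and tube1 above 25 N or contact force between the fingers and tube5 above 25 N or contact force between the arm and tube1 above 3 N or contact force between the arm and tube5 above 3 N).
It fails at once if another tube, the marker or a rack is pressed or knocked (more than 3 N) (contact force between any of the fingers, the arm and tube2 above 3 N or contact force between any of the fingers, the arm and tube3 above 3 N or contact force between any of the fingers, the arm and tube4 above 3 N or contact force between any of the fingers, the arm and tube6 above 3 N or contact force between any of the fingers, the arm and tube7 above 3 N or contact force between any of the fingers, the arm and tube8 above 3 N or contact force between any of the fingers, the arm and marker above 3 N or contact force between any of the fingers, the arm and rack_left above 3 N or contact force between any of the fingers, the arm and rack_right above 3 N).
It fails at once if another tube or the marker is drawn out or pushed (by more than 3 mm) (distance of any of tube2, tube3, tube4, tube6, tube7, tube8, marker from where it was at the start of the episode above 0.003 m).
It fails at once if something lying or standing on the table is moved (by more than 10 mm) (distance of any of sanitiser, tag_pliers, ear_tag1, ear_tag2, forceps, steel_tray from where it was at the start of the episode above 0.01 m).
It also fails if it takes over 38 s, if anything falls off the work surface, if the arm or the gripper's body presses on something with over 40 N, if the wrist force passes 120 N, or if a joint passes its speed limit or range.

## Working session

There is one attempt and no reset: what is moved stays moved. The work goes in short steps, Python scripts to look and compute and a tool call to move; the robot and the scene stay as the last step left them, time stands still between calls to the robot, and variables do not carry over. Pictures are saved under pics/ and viewed, at most 10 in all, crops included, and the job is handed in when it is done.

Besides the shell and the picture viewer there is one more tool, called as name([rows], argument=value, ...), one row to a line, values as JSON. jog_arm: Moves the arm, as the interface text tells. Its arguments: {"type":"object","properties":{"targets":{"type":"array","items":{"type":"object","properties":{"xyz":{"type":"array","items":{"type":"number"}},"dr":{"type":"array","items":{"type":"number"}},"hand":{"type":"number"}}}},"squeeze":{"type":"number"}},"required":["targets"]}

```bash
mkdir -p pics; cat > h.py <<'E'
import numpy as np, cv2
from station import monitor, read_camera, camera_params, job
def ray(p,uv):
    K=np.array(p["camera_matrix"]);d=np.array(p["dist_coeffs"]);T=np.array(p["camera_from_world"])
    n=cv2.undistortPoints(np.array(uv,float).reshape(-1,1,2),K,d).reshape(-1,2)
    R=T[:3,:3];c=-R.T@T[:3,3]
    return c,np.c_[n,np.ones(len(n))]@R
def at_z(p,uv,z):
    c,r=ray(p,uv); return c+r*((z-c[2])/r[:,2])[:,None]
def proj(p,X):
    K=np.array(p["camera_matrix"]);d=np.array(p["dist_coeffs"]);T=np.array(p["camera_from_world"])
    return cv2.projectPoints(np.array(X,float).reshape(-1,1,3),cv2.Rodrigues(T[:3,:3])[0],T[:3,3],K,d)[0].reshape(-1,2)
E
python3 - <<'E'
from h import *
for n in("scene","top"):
    im=read_camera(n);cv2.imwrite(f"pics/{n}0.png",im);cv2.imwrite(f"pics/{n}0b.png",cv2.resize(im,(784,588),interpolation=cv2.INTER_CUBIC))
    p=camera_params(n);T=np.array(p["camera_from_world"]);print(n,-T[:3,:3].T@T[:3,3],p["camera_matrix"])
print(monitor.read_state())
E
```

```text
scene [1180.85552674 -655.41118284  697.0700382 ] [[417.08281187   0.         279.93652093]
 [  0.         417.08281187 208.93580947]
 [  0.           0.           1.        ]]
top [ 391.80577901   10.11694163 1062.22135   ] [[380.58680292   0.         280.25715033]
 [  0.         380.58680292 205.53229485]
 [  0.           0.           1.        ]]
{'clock': 0.1, 'joints': array([ 1.13026311e+00,  1.04681546e-01,  9.65416699e-02,  1.56389054e+00,
       -9.00931324e-06,  1.35311619e+00]), 'qd': array([-8.14666351e-04,  3.72553067e-05,  2.52535105e-03,  2.83020832e-05,
        9.25514741e-04, -3.61167321e-04]), 'joint_efforts': array([ 5.19758018e-03, -5.58199918e+01,  5.04725504e+01,  1.27704153e-02,
       -2.29760954e-04,  3.04999980e-05]), 'ee_pos': array([132.43834124, 584.84488249, 191.17258743]), 'orientation': array([-1.95164692e-04,  1.11196080e-01,  9.93798295e-01, -5.85385027e-04]), 'force': array([-0.27709256,  0.03242369, -0.09706352]), 'moment': array([ 0.01272928, -0.06007587, -0.03676799]), 'finger_force': 0.0, 'width': 85.18245588754277}
```

View pics/scene0b.png

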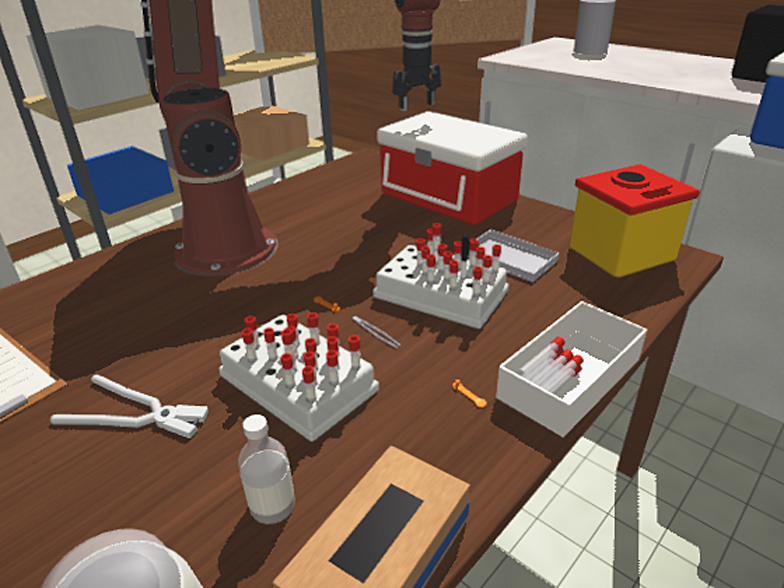

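View pics/top0b.png

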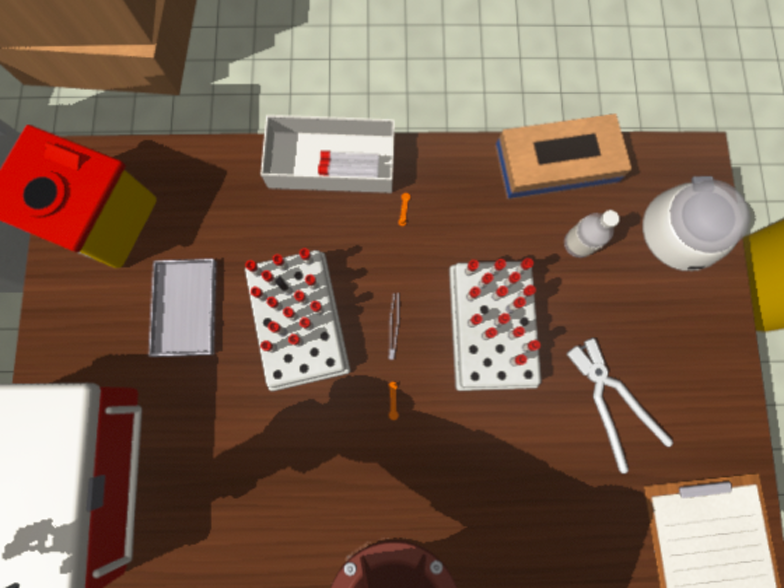

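```bash
python3 - <<'E'
from h import *
from scipy import ndimage as N
im=cv2.imread("pics/top0.png").astype(int);b,g,r=im[...,0],im[...,1],im[...,2]
pt,ps=camera_params("top"),camera_params("scene")
m=(r>110)&(g<60)&(b<60);l,n=N.label(m)
P=[]
for i in range(1,n+1):
    a=(l==i).sum();y,x=N.center_of_mass(l==i)
    if 170<x<395 and 170<y<265 and a>4:P.append((x,y,a))
P=np.array(P);W=at_z(pt,P[:,:2],115)
for i,(p,w) in enumerate(zip(P,W)):print(i,p.round(1),w.round(0)[:2])
sc=cv2.imread("pics/scene0.png");tp=cv2.imread("pics/top0.png")
def crop(img,pts,x0,y0,x1,y1,s,name,off):
    c=cv2.resize(img[y0:y1,x0:x1],None,fx=s,fy=s,interpolation=cv2.INTER_CUBIC)
    for i,q in enumerate(pts):
        u,v=((q-[x0,y0]+.5)*s).astype(int);cv2.circle(c,(u,v),2,(255,255,0),-1);cv2.putText(c,str(i),(u+off,v),0,.45,(0,255,0),1)
    return c
q=proj(ps,np.c_[W[:,:2],np.full(len(W),120)])
A=crop(sc,q,155,220,275,315,6,"",5);B=crop(sc,q,265,155,370,235,6,"",5)
cv2.imwrite("pics/sr.png",A);cv2.imwrite("pics/sl.png",B)
C=crop(tp,P[:,:2],170,170,255,285,5,"",6);D=crop(tp,P[:,:2],315,170,395,285,5,"",6)
cv2.imwrite("pics/tp.png",np.hstack([C,D])[:600,:800])
print(A.shape,B.shape,C.shape,D.shape)
E
```

```text
0 [216.9 180.2  47. ] [649. 158.]
1 [197.9 184.3  45. ] [639. 207.]
2 [376.3 187.7  54. ] [ 625. -252.]
3 [178.4 188.3  47. ] [629. 256.]
4 [337.6 188.5  48. ] [ 624. -151.]
5 [356.8 188.2  47. ] [ 624. -201.]
6 [189.9 196.2  34. ] [608. 226.]
7 [367.1 198.1  38. ] [ 598. -226.]
8 [347.9 198.6  34. ] [ 597. -177.]
9 [221.5 199.7  32. ] [598. 146.]
10 [378.3 207.1  48. ] [ 574. -254.]
11 [358.1 207.9  37. ] [ 573. -202.]
12 [182.5 208.2  28. ] [577. 244.]
13 [338.7 208.4  30. ] [ 572. -152.]
14 [213.3 211.1  35. ] [569. 166.]
15 [194.  215.2  31. ] [559. 214.]
16 [370.7 215.8  39. ] [ 552. -233.]
17 [225.  218.2  36. ] [550. 136.]
18 [205.5 222.8  32. ] [539. 185.]
19 [339.8 227.8  32. ] [ 522. -153.]
20 [359.6 227.3  32. ] [ 523. -203.]
21 [217.3 230.1  34. ] [520. 155.]
22 [195.  232.8  35. ] [514. 210.]
23 [370.  236.6  33. ] [ 499. -228.]
24 [350.2 237.2  32. ] [ 498. -178.]
25 [209.5 242.   38. ] [491. 174.]
26 [381.6 246.1  46. ] [ 475. -255.]
27 [190.  246.5  32. ] [480. 222.]
28 [371.5 256.4  34. ] [ 450. -229.]
(570, 720, 3) (480, 630, 3) (575, 425, 3) (575, 400, 3)
```

View pics/sr.png

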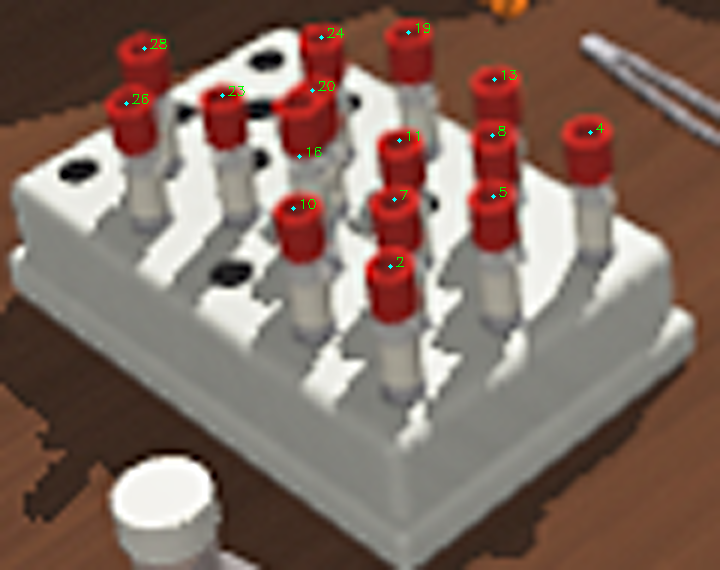

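View pics/sl.png

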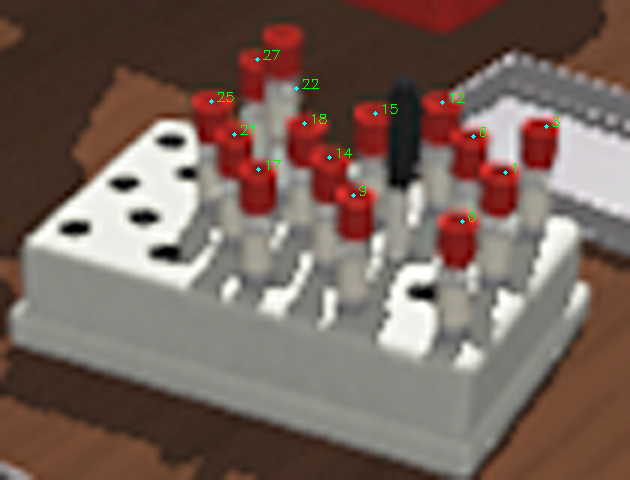

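View pics/tp.png

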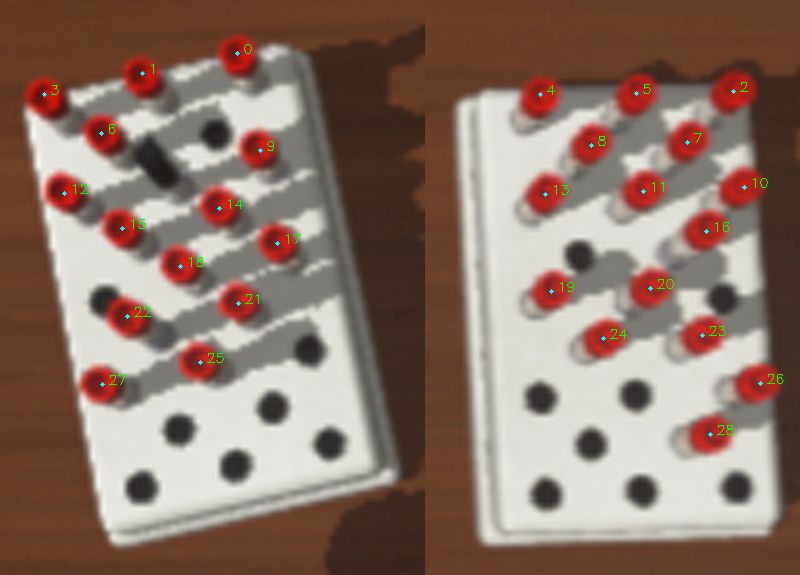

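Tubes 22 (left rack) and 16 (right rack) sit clearly off their predicted z=120 spots in the scene view. For 22, that is (296,88) predicted against about (283,40) seen. For 16, it is (300,155) against about (312,100). From the lattice of their neighbours, their axes are at about (509.5, 203.5) and (548, -227). I'll compute the moves and start.

```bash
cat >> h.py <<'E'
from scipy.spatial.transform import Rotation as Ro
def go(x,y,z):
    s=monitor.read_state();q=s["orientation"];R=Ro.from_quat([q[1],q[2],q[3],q[0]])
    d=np.array([x,y,z])-s["ee_pos"]
    print("t",s["clock"],"pos",s["ee_pos"].round(1),"F",s["force"].round(2),"w",round(s["width"],1),"tilt",(R.as_matrix()[:,2]).round(4),"units",(R.inv().apply(d)/50).round(3))
E
python3 -c "
from h import *
go(509.5,203.5,200)"
```

```text
t 0.1 pos [132.4 584.8 191.2] F [-0.28  0.03 -0.1 ] w 85.2 tilt [-5.0e-04 -1.1e-03 -1.0e+00] units [-9.04  -5.772 -0.172]
```

jog_arm([
  {"xyz": [0,0,-0.6],"hand": 1},
  {"xyz": [-0.3,-0.2,0],"hand": 1},
  {"xyz": [-0.7,-0.45,0],"hand": 1},
  {"xyz": [-0.75,-0.48,0],"hand": 1},
  {"xyz": [-0.75,-0.48,0],"hand": 1},
  {"xyz": [-0.75,-0.48,0],"hand": 1},
  {"xyz": [-0.75,-0.48,0],"hand": 1},
  {"xyz": [-0.75,-0.48,0],"hand": 1},
  {"xyz": [-0.75,-0.48,0],"hand": 1},
  {"xyz": [-0.75,-0.48,0],"hand": 1},
  {"xyz": [-0.75,-0.48,0],"hand": 1},
  {"xyz": [-0.75,-0.48,0],"hand": 1},
  {"xyz": [-0.7,-0.45,0],"hand": 1},
  {"xyz": [-0.59,-0.352,0],"hand": 1},
  {"xyz": [0,0,0.2],"hand": 1},
  {"xyz": [0,0,0.2],"hand": 1},
  {"xyz": [0,0,0],"hand": 1},
  {"xyz": [0,0,0],"hand": 1},
], squeeze=20)

```text
invalid input
```

```bash
python3 - <<'E'
from h import *
go(509.5,203.5,165)
p=camera_params("wrist");im=read_camera("wrist")
s=monitor.read_state()["ee_pos"]
for X in([s],[[509.5,203.5,147]],[[539,185,120]]):print(proj(p,X).round(0))
cv2.imwrite("pics/w1.png",im)
E
```

```text
t 0.1 pos [132.4 584.8 191.2] F [-0.28  0.03 -0.1 ] w 85.2 tilt [-5.0e-04 -1.1e-03 -1.0e+00] units [-9.041 -5.771  0.528]
[[279. 242.]]
[[ 43. 566.]]
[[ 55. 551.]]
```

View pics/w1.png

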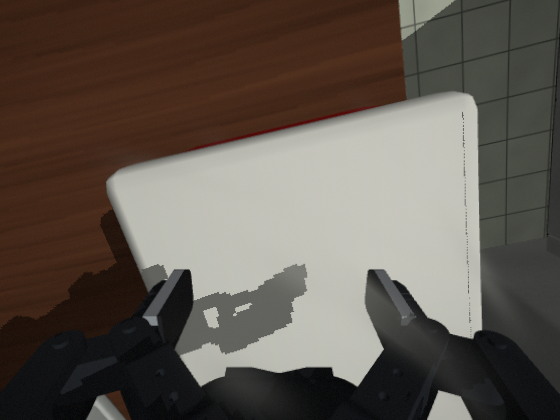

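The picture shows the open gripper over the cooler lid, because the call was refused (the arm has not moved). I'll add the "dr" field and rise before closing the fingers.

jog_arm([
  {"xyz": [0,0,-0.6],"dr": [0,0,0],"hand": 0},
  {"xyz": [-0.3,-0.2,0],"dr": [0,0,0],"hand": 1},
  {"xyz": [-0.7,-0.45,0],"dr": [0,0,0],"hand": 1},
  {"xyz": [-0.75,-0.48,0],"dr": [0,0,0],"hand": 1},
  {"xyz": [-0.75,-0.48,0],"dr": [0,0,0],"hand": 1},
  {"xyz": [-0.75,-0.48,0],"dr": [0,0,0],"hand": 1},
  {"xyz": [-0.75,-0.48,0],"dr": [0,0,0],"hand": 1},
  {"xyz": [-0.75,-0.48,0],"dr": [0,0,0],"hand": 1},
  {"xyz": [-0.75,-0.48,0],"dr": [0,0,0],"hand": 1},
  {"xyz": [-0.75,-0.48,0],"dr": [0,0,0],"hand": 1},
  {"xyz": [-0.75,-0.48,0],"dr": [0,0,0],"hand": 1},
  {"xyz": [-0.75,-0.48,0],"dr": [0,0,0],"hand": 1},
  {"xyz": [-0.7,-0.45,0],"dr": [0,0,0],"hand": 1},
  {"xyz": [-0.59,-0.352,0],"dr": [0,0,0],"hand": 1},
  {"xyz": [0,0,0.2],"dr": [0,0,0],"hand": 1},
  {"xyz": [0,0,0.2],"dr": [0,0,0],"hand": 1},
  {"xyz": [0,0,0],"dr": [0,0,0],"hand": 1},
  {"xyz": [0,0,0],"dr": [0,0,0],"hand": 1},
], squeeze=20)

```text
clock: 2.4
ee_pos: [509.2, 204.5, 202.1]
orientation: [0.0, 0.111, 0.994, 0.0]
force: [0.2, -0.2, -0.2]
width: -0.2
finger_force: 0.0
```

```bash
python3 - <<'E'
from h import *
go(509.5,203.5,165)
p=camera_params("wrist");im=read_camera("wrist")
s=monitor.read_state()["ee_pos"]
for X in([s],[[509.5,203.5,147]],[[539,185,120]]):print(proj(p,X).round(0))
cv2.imwrite("pics/w2.png",im)
E
```

```text
t 2.4 pos [509.2 204.5 202.1] F [ 0.18 -0.21 -0.16] w -0.2 tilt [ 3.e-04  2.e-04 -1.e+00] units [-0.011 -0.018  0.742]
[[279. 242.]]
[[278. 215.]]
[[266. 238.]]
```

View pics/w2.png

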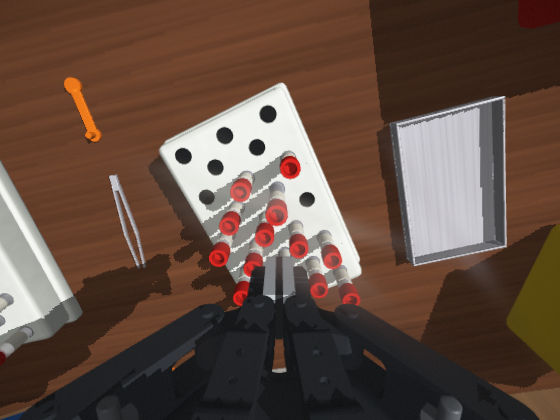

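The proud cap is at about (277,212), directly under the closed fingertips and within about 2 mm of the predicted (278,215). The next step is to descend and press slowly.

jog_arm([
  {"xyz": [0,-0.02,0.4],"dr": [0,0,0],"hand": 1},
  {"xyz": [0,0,0.4],"dr": [0,0,0],"hand": 1},
  {"xyz": [0,0,0.14],"dr": [0,0,0],"hand": 1},
  {"xyz": [0,0,0.06],"dr": [0,0,0],"hand": 1},
  {"xyz": [0,0,0.06],"dr": [0,0,0],"hand": 1},
  {"xyz": [0,0,0.06],"dr": [0,0,0],"hand": 1},
  {"xyz": [0,0,0.06],"dr": [0,0,0],"hand": 1},
  {"xyz": [0,0,0.06],"dr": [0,0,0],"hand": 1},
  {"xyz": [0,0,0.06],"dr": [0,0,0],"hand": 1},
])

```text
clock: 3.58
ee_pos: [509.4, 202.9, 136.7]
orientation: [0.0, 0.111, 0.994, 0.0]
force: [-0.2, 0.7, -0.6]
width: -0.4
finger_force: 0.0
```

```bash
python3 - <<'E'
from h import *
go(509.5,203.5,121)
a=read_camera("wrist")[120:300,180:380];b=read_camera("scene")[130:235,255:375]
a=cv2.resize(a,(400,360),interpolation=cv2.INTER_CUBIC);b=cv2.resize(b,(400,350),interpolation=cv2.INTER_CUBIC);b=np.vstack([b,b[:10]])
cv2.imwrite("pics/w3.png",np.hstack([a,b]))
print(proj(camera_params("scene"),[[509.5,203.5,137],[509.5,203.5,147]]))
E
```

```text
t 3.575 pos [509.4 202.9 136.7] F [-0.17  0.67 -0.58] w -0.4 tilt [ 0.e+00  1.e-04 -1.e+00] units [0.001 0.012 0.315]
[[311.3967913  164.44891919]
 [311.46078593 161.36940491]]
```

View pics/w3.png

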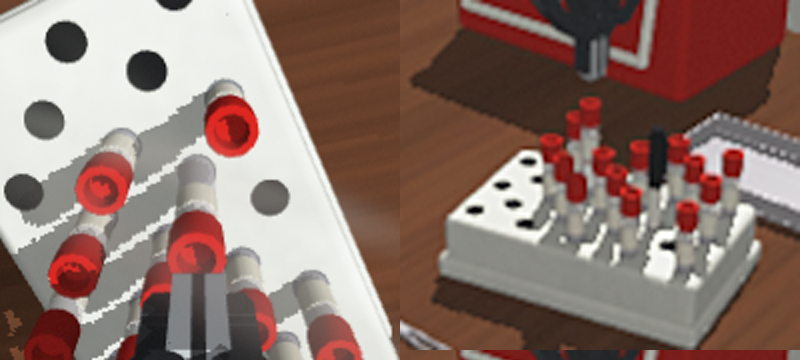

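```bash
python3 - <<'E'
from h import *
s=monitor.read_state()["ee_pos"]
for z in range(0,50,8):
    X=[s+[0,0,z]];print(z,proj(camera_params("wrist"),X).round(1),proj(camera_params("scene"),X).round(1))
T=np.array(camera_params("wrist")["camera_from_world"]);print("cam-tcp",-T[:3,:3].T@T[:3,3]-s)
E
```

```text
0 [[279.3 241.5]] [[311.2 164.7]]
8 [[279.4 246.7]] [[311.2 162.2]]
16 [[279.4 252.4]] [[311.3 159.7]]
24 [[279.4 258.5]] [[311.3 157.2]]
32 [[279.4 265.2]] [[311.4 154.7]]
40 [[279.5 272.5]] [[311.4 152.2]]
48 [[279.5 280.6]] [[311.5 149.6]]
cam-tcp [-79.76781486  17.58726407 181.95972785]
```

The images show the fingertips still about 28 mm above the cap. The scene view has the tip at row 152 where the TCP projects to 165, so the real tips sit nearly 40 mm behind the reported TCP. From here I'll go down guarded by force.

jog_arm([
  {"xyz": [0,0,0.1],"dr": [0,0,0],"hand": 1},
  {"xyz": [0,0,0.1],"dr": [0,0,0],"hand": 1},
  {"xyz": [0,0,0.1],"dr": [0,0,0],"hand": 1},
  {"xyz": [0,0,0.06],"dr": [0,0,0],"hand": 1},
  {"xyz": [0,0,0.06],"dr": [0,0,0],"hand": 1},
])

```text
clock: 4.3
ee_pos: [509.4, 202.9, 115.7]
orientation: [0.0, 0.111, 0.994, 0.0]
force: [-0.1, -0.3, -0.9]
width: -0.4
finger_force: 0.0
```

```bash
python3 - <<'E'
from h import *
go(509.5,203.5,121)
a=read_camera("wrist")[150:270,210:350];b=read_camera("scene")[130:220,265:370]
a=cv2.resize(a,(400,343),interpolation=cv2.INTER_CUBIC);b=cv2.resize(b,(400,343),interpolation=cv2.INTER_CUBIC)
cv2.imwrite("pics/w4.png",np.hstack([a,b]))
E
```

```text
t 4.3 pos [509.4 202.9 115.7] F [-0.07 -0.3  -0.88] w -0.4 tilt [ 1.e-04  1.e-04 -1.e+00] units [ 0.001  0.012 -0.105]
```

View pics/w4.png

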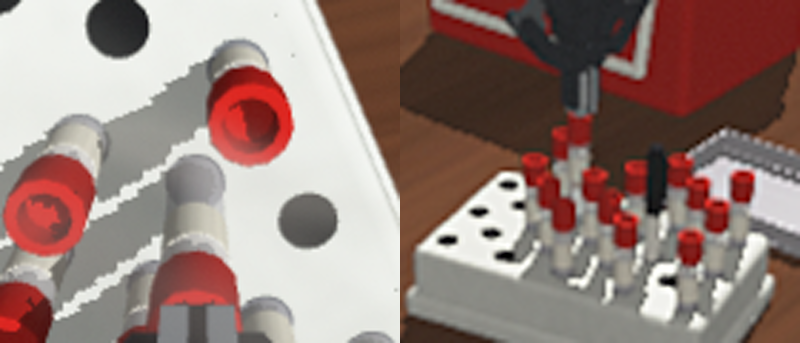

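The tips are now just above the cap: in the scene half, the fingers at (583,112) meet the cap top at (580,117). I'll continue gently.

jog_arm([
  {"xyz": [0,0,0.06],"dr": [0,0,0],"hand": 1},
  {"xyz": [0,0,0.06],"dr": [0,0,0],"hand": 1},
  {"xyz": [0,0,0.06],"dr": [0,0,0],"hand": 1},
])

```text
clock: 4.78
ee_pos: [509.6, 202.9, 107.2]
orientation: [0.0, 0.111, 0.994, 0.0]
force: [-1.0, 0.1, 4.1]
width: 0.1
finger_force: 2.0
```

jog_arm([
  {"xyz": [0,0,0.06],"dr": [0,0,0],"hand": 1},
  {"xyz": [0,0,0.06],"dr": [0,0,0],"hand": 1},
])

```text
clock: 5.03
ee_pos: [509.6, 202.9, 100.9]
orientation: [0.0, 0.111, 0.994, 0.0]
force: [-1.3, 0.8, 3.2]
width: 0.1
finger_force: 2.0
```

Contact: about 4 N, and the tube is sliding.

jog_arm([
  {"xyz": [0,0,0.06],"dr": [0,0,0],"hand": 1},
  {"xyz": [0,0,0.06],"dr": [0,0,0],"hand": 1},
  {"xyz": [0,0,0.04],"dr": [0,0,0],"hand": 1},
  {"xyz": [0,0,0.04],"dr": [0,0,0],"hand": 1},
])

```text
clock: 5.52
ee_pos: [509.5, 203.0, 90.8]
orientation: [0.0, 0.111, 0.994, 0.0]
force: [0.6, 0.1, 4.1]
width: -0.2
finger_force: 2.0
```

```bash
python3 - <<'E'
from h import *
go(509.5,203.5,81)
b=read_camera("scene");cv2.imwrite("pics/s5f.png",b);b=b[130:220,265:370]
cv2.imwrite("pics/s5.png",cv2.resize(b,(700,600),interpolation=cv2.INTER_CUBIC))
E
```

```text
t 5.525 pos [509.5 203.   90.8] F [0.55 0.15 4.11] w -0.2 tilt [ 2.e-04  2.e-04 -1.e+00] units [0.003 0.011 0.197]
```

View pics/s5.png

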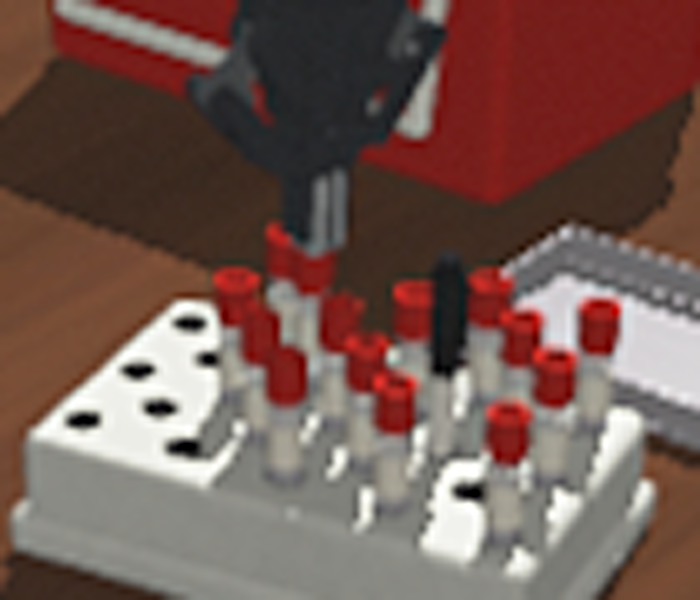

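The cap is under the tip at (325,255), still roughly 8–10 mm proud. The outer linkage is well clear of the neighbours and the marker.

jog_arm([
  {"xyz": [0,0,0.03],"dr": [0,0,0],"hand": 1},
  {"xyz": [0,0,0.03],"dr": [0,0,0],"hand": 1},
  {"xyz": [0,0,0.03],"dr": [0,0,0],"hand": 1},
])

```text
clock: 5.95
ee_pos: [509.6, 202.9, 86.4]
orientation: [0.0, 0.111, 0.994, 0.0]
force: [1.4, -0.5, 3.5]
width: -0.2
finger_force: 1.9
```

jog_arm([
  {"xyz": [0,0,0.02],"dr": [0,0,0],"hand": 1},
  {"xyz": [0,0,0.01],"dr": [0,0,0],"hand": 1},
])

```text
clock: 6.2
ee_pos: [509.5, 202.9, 84.9]
orientation: [0.0, 0.111, 0.994, 0.0]
force: [0.7, -0.1, 4.4]
width: 0.1
finger_force: 1.9
```

jog_arm([
  {"xyz": [0,0,0.01],"dr": [0,0,0],"hand": 1},
  {"xyz": [0,0,0.01],"dr": [0,0,0],"hand": 1},
])

```text
clock: 6.45
ee_pos: [509.5, 202.9, 83.9]
orientation: [0.0, 0.111, 0.994, 0.0]
force: [1.6, 1.2, 4.0]
width: -0.1
finger_force: 1.9
```

jog_arm([
  {"xyz": [0,0,0.01],"dr": [0,0,0],"hand": 1},
  {"xyz": [0,0,0.01],"dr": [0,0,0],"hand": 1},
])

```text
clock: 6.7
ee_pos: [509.5, 202.9, 83.0]
orientation: [0.0, 0.111, 0.994, 0.0]
force: [2.3, 0.9, 3.5]
width: 0.3
finger_force: 1.9
```

jog_arm([
  {"xyz": [0,0,0.01],"dr": [0,0,0],"hand": 1},
  {"xyz": [0,0,0.01],"dr": [0,0,0],"hand": 1},
])

```text
clock: 6.95
ee_pos: [509.5, 202.9, 81.9]
orientation: [0.0, 0.111, 0.994, 0.0]
force: [2.4, 0.2, 3.4]
width: -0.1
finger_force: 1.9
```

jog_arm([
  {"xyz": [0,0,0.01],"dr": [0,0,0],"hand": 1},
  {"xyz": [0,0,0.01],"dr": [0,0,0],"hand": 1},
])

```text
clock: 7.2
ee_pos: [509.5, 202.9, 80.9]
orientation: [0.0, 0.111, 0.994, 0.0]
force: [2.3, -0.7, 3.1]
width: -0.2
finger_force: 1.9
```

```bash
python3 - <<'E'
from h import *
go(509.5,203.5,81)
E
```

```text
t 7.2 pos [509.5 202.9  80.9] F [ 2.29 -0.7   3.11] w -0.2 tilt [ 2.e-04  1.e-04 -1.e+00] units [ 0.003  0.011 -0.002]
```

```bash
python3 - <<'E'
from h import *
b=read_camera("scene").astype(int);p=camera_params("scene")
print(proj(p,[[509.5,203.5,z] for z in(120,125,100,105)]).round(1))
m=(b[...,2]>90)&(b[...,1]<70)&(b[...,0]<70)
k=b.sum(2)
for y in range(155,185):print(y,''.join('#' if m[y,x] else ('.' if k[y,x]>330 else ('-' if k[y,x]>150 else ' ')) for x in range(294,335)))
E
```

```text
[[311.3 169.6]
 [311.3 168.1]
 [311.2 175.6]
 [311.2 174.1]]
155                              -###########
156                                 -########
157                                   -######
158                     ---               ###
159                   -----                 -
160                   -----                  
161                  ------                  
162                  ------                  
163       -    ##    ------                  
164    -      -##-   ------                  
165           -##-   ------                  
166            ##-   ------                  
167            ##-   ------               -- 
168            ###-  ------               -  
169 -          ####---.----            -     
170 -#-######  ######-.----                  
171 ---#######--#####--##                    
172 ---####### -..-######         ######     
173 --######## ....######         ######     
174 ###########....#########      ######     
175 ...########....###########    ######     
176 ....########...-##########    #####      
177 ....#########.....-######     ######     
178  -..#########......######     ######     
179 -......######.....-#########  #####      
180 .......######......##########--#####     
181 .......######-.....###########--..--     
182 .......#########...-#########......-    -
183 .  -...-#########......######......-    -
184 .- -....-########......######......-
```

jog_arm([
  {"xyz": [0,0,0.01],"dr": [0,0,0],"hand": 1},
  {"xyz": [0,0,0],"dr": [0,0,0],"hand": 1},
])

```text
clock: 7.5
ee_pos: [509.5, 202.9, 80.7]
orientation: [0.0, 0.111, 0.994, 0.0]
force: [1.4, -0.2, 6.0]
width: -0.3
finger_force: 2.6
```

jog_arm([
  {"xyz": [0,0,0.01],"dr": [0,0,0],"hand": 1},
  {"xyz": [0,0,0],"dr": [0,0,0],"hand": 1},
])

```text
clock: 7.75
ee_pos: [509.6, 202.9, 80.6]
orientation: [0.0, 0.111, 0.994, 0.0]
force: [0.1, -0.5, 8.6]
width: -0.2
finger_force: 4.4
```

jog_arm([
  {"xyz": [0,0,0.01],"dr": [0,0,0],"hand": 1},
  {"xyz": [0,0,0],"dr": [0,0,0],"hand": 1},
])

```text
clock: 8.0
ee_pos: [509.6, 202.9, 80.5]
orientation: [0.0, 0.111, 0.994, 0.0]
force: [-1.9, 0.1, 12.1]
width: 0.1
finger_force: 6.1
```

It has bottomed out at TCP z of about 80.6: force climbed to 12 N with no further travel. I'll withdraw and compute the move to the second tube.

jog_arm([
  {"xyz": [0,0,-0.1],"dr": [0,0,0],"hand": 1},
  {"xyz": [0,0,-0.5],"dr": [0,0,0],"hand": 1},
  {"xyz": [0,0,-0.8],"dr": [0,0,0],"hand": 1},
  {"xyz": [0,0,0],"dr": [0,0,0],"hand": 1},
])

```text
clock: 8.5
ee_pos: [510.5, 203.1, 152.0]
orientation: [0.002, 0.111, 0.994, 0.0]
force: [0.4, -0.3, -0.3]
width: -0.2
finger_force: 0.0
```

```bash
python3 -c "
from h import *
go(548.5,-227.5,150)"
```

```text
t 8.5 pos [510.5 203.1 152. ] F [ 0.41 -0.3  -0.29] w -0.2 tilt [ 3.2e-03  5.0e-04 -1.0e+00] units [-2.644 -8.231  0.038]
```

jog_arm([
  {"xyz": [-0.1,-0.3,0],"dr": [0,0,0],"hand": 1},
  {"xyz": [-0.2,-0.6,0],"dr": [0,0,0],"hand": 1},
  {"xyz": [-0.24,-0.75,0],"dr": [0,0,0],"hand": 1},
  {"xyz": [-0.24,-0.75,0],"dr": [0,0,0],"hand": 1},
  {"xyz": [-0.24,-0.75,0],"dr": [0,0,0],"hand": 1},
  {"xyz": [-0.24,-0.75,0],"dr": [0,0,0],"hand": 1},
  {"xyz": [-0.24,-0.75,0],"dr": [0,0,0],"hand": 1},
  {"xyz": [-0.24,-0.75,0],"dr": [0,0,0],"hand": 1},
  {"xyz": [-0.24,-0.75,0],"dr": [0,0,0],"hand": 1},
  {"xyz": [-0.24,-0.75,0],"dr": [0,0,0],"hand": 1},
  {"xyz": [-0.24,-0.75,0],"dr": [0,0,0],"hand": 1},
  {"xyz": [-0.2,-0.58,0],"dr": [0,0,0],"hand": 1},
  {"xyz": [0,0,0],"dr": [0,0,0],"hand": 1},
  {"xyz": [0,0,0],"dr": [0,0,0],"hand": 1},
  {"xyz": [0,0,0],"dr": [0,0,0],"hand": 1},
])

```text
clock: 10.38
ee_pos: [547.8, -227.0, 149.0]
orientation: [-0.0, 0.111, 0.994, 0.0]
force: [-0.3, -0.5, 0.6]
width: -0.1
finger_force: 0.0
```

```bash
python3 - <<'E'
from h import *
from scipy import ndimage as N
go(548.5,-227.5,116)
p=camera_params("wrist");im=read_camera("wrist").astype(int)
m=(im[...,2]>110)&(im[...,1]<70)&(im[...,0]<70)
for z in(120,140,147,152):print(z,proj(p,[[548.5,-227.5,z]]).round(1))
print("nbrs",proj(p,[[573.5,-202,120],[523,-203,120],[499,-228,120]]).round(1))
l,n=N.label(m)
for i,s in enumerate(N.find_objects(l)):
    a=(l[s]==i+1).sum()
    if a>60:print(a,"cols",s[1].start,s[1].stop,"rows",s[0].start,s[0].stop)
b=read_camera("scene").astype(int);m=(b[...,2]>90)&(b[...,1]<70)&(b[...,0]<70);k=b.sum(2);p=camera_params("scene")
print(proj(p,[[509.5,203.5,120],[509.5,203.5,147]]))
for y in range(155,183):print(y,''.join('#' if m[y,x] else ('.' if k[y,x]>330 else ('-' if k[y,x]>150 else ' ')) for x in range(294,335)))
E
```

```text
t 10.375 pos [ 547.8 -227.   149. ] F [-0.29 -0.48  0.6 ] w -0.1 tilt [-6.e-04  6.e-04 -1.e+00] units [-0.016 -0.008  0.66 ]
120 [[278.7 226.5]]
140 [[278.7 237.1]]
147 [[278.7 241.3]]
152 [[278.7 244.5]]
nbrs [[318.2 249.3]
 [304.2 187.3]
 [262.5 162.3]]
663 cols 225 255 rows 72 103
650 cols 201 231 rows 121 148
495 cols 316 342 rows 130 158
560 cols 246 273 rows 146 175
479 cols 358 385 rows 155 183
491 cols 289 314 rows 171 199
397 cols 370 394 rows 216 245
607 cols 263 289 rows 217 250
352 cols 304 326 rows 230 260
422 cols 241 265 rows 244 273
399 cols 343 365 rows 250 281
449 cols 377 401 rows 269 301
433 cols 317 340 rows 282 312
[[311.2890559  169.62183025]
 [311.46078593 161.36940491]]
155                               ###########
156                      -          -########
157                  -                  #####
158                                       ###
159                                         -
160                                          
161                                          
162                                          
163            ######       
[... 191 characters left out ...]
          
168            #########                  -  
169 -          ##########-             -     
170 -#-######  ###########                   
171 ---#######--#########                    
172 ---####### -..-######         ######     
173 --######## ....######--       ######     
174 ###########....##########     ######     
175 ...########....###########    ######     
176 ....#######-...-##########    #####      
177 ....#########...-.-######     #####      
178  -..#########.....-######     #####      
179 -......######.....-#########  #####      
180 .......######.....-########## -#####     
181 .......######......###########--..--     
182 .......########-...-#########......-    -
```

The first tube is home: its cap top edge has moved down to row 168, which is the predicted height. The second proud cap is about 2 mm further to -y, so I'll correct for that and descend.

jog_arm([
  {"xyz": [0,-0.03,0.2],"dr": [0,0,0],"hand": 1},
  {"xyz": [0,0,0.2],"dr": [0,0,0],"hand": 1},
  {"xyz": [0,0,0.16],"dr": [0,0,0],"hand": 1},
  {"xyz": [0,0,0.06],"dr": [0,0,0],"hand": 1},
  {"xyz": [0,0,0.06],"dr": [0,0,0],"hand": 1},
])

```text
clock: 11.1
ee_pos: [547.9, -229.3, 115.2]
orientation: [0.0, 0.111, 0.994, 0.0]
force: [0.6, -0.2, 0.1]
width: -0.0
finger_force: 0.0
```

jog_arm([
  {"xyz": [0,0,0.06],"dr": [0,0,0],"hand": 1},
  {"xyz": [0,0,0.06],"dr": [0,0,0],"hand": 1},
])

```text
clock: 11.35
ee_pos: [548.0, -229.3, 109.4]
orientation: [0.0, 0.111, 0.994, -0.0]
force: [0.2, 0.1, -0.1]
width: -0.0
finger_force: 0.0
```

jog_arm([
  {"xyz": [0,0,0.05],"dr": [0,0,0],"hand": 1},
  {"xyz": [0,0,0.05],"dr": [0,0,0],"hand": 1},
])

```text
clock: 11.6
ee_pos: [547.9, -229.3, 104.2]
orientation: [0.0, 0.111, 0.994, 0.0]
force: [0.8, -0.1, 0.3]
width: -0.1
finger_force: 0.0
```

jog_arm([
  {"xyz": [0,0,0.04],"dr": [0,0,0],"hand": 1},
  {"xyz": [0,0,0.04],"dr": [0,0,0],"hand": 1},
])

```text
clock: 11.85
ee_pos: [547.9, -229.3, 100.6]
orientation: [0.0, 0.111, 0.994, -0.0]
force: [-1.9, 0.3, 4.7]
width: 0.4
finger_force: 1.9
```

jog_arm([
  {"xyz": [0,0,0.04],"dr": [0,0,0],"hand": 1},
  {"xyz": [0,0,0.02],"dr": [0,0,0],"hand": 1},
])

```text
clock: 12.1
ee_pos: [547.9, -229.3, 97.5]
orientation: [0.0, 0.111, 0.994, -0.0]
force: [-1.8, 0.9, 3.5]
width: -0.1
finger_force: 1.9
```

Contact at a TCP z of about 101, so the tube was roughly 21 mm proud, and it is sliding at 4 N.

jog_arm([
  {"xyz": [0,0,0.05],"dr": [0,0,0],"hand": 1},
  {"xyz": [0,0,0.05],"dr": [0,0,0],"hand": 1},
  {"xyz": [0,0,0.05],"dr": [0,0,0],"hand": 1},
  {"xyz": [0,0,0.05],"dr": [0,0,0],"hand": 1},
])

```text
clock: 12.6
ee_pos: [547.9, -229.3, 87.2]
orientation: [0.0, 0.111, 0.994, 0.0]
force: [-1.4, -0.0, 3.4]
width: -0.1
finger_force: 2.0
```

jog_arm([
  {"xyz": [0,0,0.04],"dr": [0,0,0],"hand": 1},
  {"xyz": [0,0,0.02],"dr": [0,0,0],"hand": 1},
])

```text
clock: 12.85
ee_pos: [547.9, -229.3, 84.2]
orientation: [0.0, 0.111, 0.994, 0.0]
force: [-1.6, 0.5, 4.5]
width: 0.0
finger_force: 1.9
```

jog_arm([
  {"xyz": [0,0,0.02],"dr": [0,0,0],"hand": 1},
  {"xyz": [0,0,0.01],"dr": [0,0,0],"hand": 1},
])

```text
clock: 13.1
ee_pos: [547.9, -229.3, 82.9]
orientation: [0.0, 0.111, 0.994, 0.0]
force: [-1.3, 0.6, 4.0]
width: 0.1
finger_force: 1.9
```

jog_arm([
  {"xyz": [0,0,0.02],"dr": [0,0,0],"hand": 1},
  {"xyz": [0,0,0.02],"dr": [0,0,0],"hand": 1},
  {"xyz": [0,0,0],"dr": [0,0,0],"hand": 1},
])

```text
clock: 13.48
ee_pos: [547.9, -229.3, 80.7]
orientation: [0.0, 0.111, 0.994, 0.0]
force: [-0.9, 0.3, 2.2]
width: 0.3
finger_force: 1.2
```

jog_arm([
  {"xyz": [0,0,0.01],"dr": [0,0,0],"hand": 1},
  {"xyz": [0,0,0],"dr": [0,0,0],"hand": 1},
])

```text
clock: 13.72
ee_pos: [547.9, -229.3, 80.7]
orientation: [0.0, 0.111, 0.994, -0.0]
force: [-2.0, 0.9, 5.6]
width: 0.2
finger_force: 2.7
```

jog_arm([
  {"xyz": [0,0,0.01],"dr": [0,0,0],"hand": 1},
  {"xyz": [0,0,0],"dr": [0,0,0],"hand": 1},
])

```text
clock: 13.98
ee_pos: [547.9, -229.3, 80.6]
orientation: [0.0, 0.111, 0.994, -0.0]
force: [-3.3, 2.2, 9.0]
width: -0.0
finger_force: 4.3
```

The second tube has bottomed at the same 80.6. Now withdraw and check by image code.

jog_arm([
  {"xyz": [0,0,-0.1],"dr": [0,0,0],"hand": 1},
  {"xyz": [0,0,-0.5],"dr": [0,0,0],"hand": 1},
  {"xyz": [0,0,-0.8],"dr": [0,0,0],"hand": 1},
  {"xyz": [0,0,-0.6],"dr": [0,0,0],"hand": 1},
  {"xyz": [0,0,0],"dr": [0,0,0],"hand": 1},
  {"xyz": [0,0,0],"dr": [0,0,0],"hand": 1},
  {"xyz": [0,0,0],"dr": [0,0,0],"hand": 1},
])

```text
clock: 14.85
ee_pos: [547.3, -228.9, 178.3]
orientation: [-0.001, 0.111, 0.994, 0.001]
force: [-0.2, 0.1, 0.3]
width: 0.1
finger_force: 0.0
```

```bash
python3 - <<'E'
from h import *
go(548,-229,180)
b=read_camera("scene").astype(int);p=camera_params("scene");k=b.sum(2)
print(proj(p,[[548,-228,120],[548,-228,141],[523,-203,120],[573.5,-202,120]]).round(1))
m=(b[...,2]>90)&(b[...,1]<70)&(b[...,0]<70)
for y in range(228,262):print(y,''.join('#' if m[y,x] else ('.' if k[y,x]>330 else ('-' if k[y,x]>150 else ' ')) for x in range(185,240)))
E
```

```text
t 14.85 pos [ 547.3 -228.9  178.3] F [-0.25  0.1   0.35] w 0.1 tilt [-0.0018  0.0014 -1.    ] units [-0.015  0.001 -0.034]
[[204.9 244. ]
 [203.8 236.5]
 [206.5 234.6]
 [221.1 243.1]]
228          --.-.......####### ------#########------------
229         -..-     ...#########-----#########------------
230       -....-     ...-#######--##--#########------------
231     -........ --.....######...-##-#########-------#####
232   --.................######.....###########------######
233  -...................######.......########------#######
234 .....-##............######-...............-#----#######
235 ....######.........#######.................-----#######
236 -...######.........#######..- .............-----#######
237  ---#######-    ...#######-.- .............-#---#######
238    ########     ...#######-................-##--#######
239   --#######   -....#######-.................-##-#######
240 --.-#######........########-..................-########
241 ....#######........-######-.....................-######
242 .....######.........######.........####..........######
243 .....######.
[... 423 characters left out ...]
...#######-........#######.........#####
251 ..................#######-........######..........#####
252 ..................#######.......-#######-........######
253 .................-#####.........#######..- .....#######
254 ................#######....-....########.. ......######
255 ............-...########...-...-########.........######
256 .......-...--..-########.......-########........-######
257 .......-----...-########....-...########-........######
258 ..........-....-########.....-.-########-........######
259 ...............-########-........#######-.......-######
260 ....-............#######-........#######-.......-######
261 .................#######.........#######.........-####-
```

```bash
python3 -c "
from h import *
print(job.hand_in())"
```

```text
the job is handed in; nothing more can be done
None
```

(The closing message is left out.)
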